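Roll the knurled wheel until the shell gauge's gap meets the red mark

TASK

Set the shell-sizing gauge for the next batch: with light fingertip pressure on the top of the knurled wheel, roll it, in as many strokes as it takes, until the gap between the jaws has closed so far that the black pointer of the blue jaw stands level with the red mark. Turn only the wheel: do not touch the blue jaw or shift the red mark, do not lift or move anything else on the bench, and finish with the hand clear of everything.

Things in the scene. Friction and masses are not known exactly. Their poses are not given: they have to be found in the camera images.
- gauge: shell gauge fixed to the bench: aluminium base 110 mm (own x) x 310 mm (own y, -55 to +255) x 12 mm. Origin on the bench under the middle of the wheel's axle; x along the axle, y from the wheel towards the jaws, z up. Fixed dark jaw: face at y +215 mm, 54 mm high. Grey cheeks beside the wheel: 70 mm high, 56 mm over both, 76 mm long in y; gear case on the -x side, 58 mm high
- wheel: black knurled wheel with four amber ridges, 60 mm diameter over 24 ridges, 24 mm wide, axle level along gauge x, 50 mm above the bench; origin at its centre. Its top 10 mm stands above the cheeks. Rolling its top towards the jaws (gauge +y) closes the gap, back opens it: 8 mm of jaw per 30 mm of rim (8 mm per rad). Turns with about 1 N at the rim, stays where it is left
- fork (a joint): sprung steel arm, hinged at the fixed jaw, that carries the wheel and guides the blue jaw: 0 rad free to 0.027 rad bottomed = wheel pushed down 6 mm (jaw sinks 1 to 2 mm with it). Gives from about 3 N on the wheel's top, then 1.5 N per mm, about 12 N at the bottom. Pressed 3 mm down, the wheel follows a finger without slip
- wheel_top (a point): fixed point at the top of the unpressed wheel, middle of its width, 80 mm above the bench (does not move as the wheel turns or sinks); axes as the gauge's
- jaw: moving blue jaw, 60 x 30 mm, top 54 mm above the bench, with a steel rack bar running back past the wheel on the gauge's -x side; slides to gauge +y to close, 55 mm of travel. At the start fully open (gap 60 mm). Must not be touched. Origin at its underside, at gauge x = 0, in the plane of its gripping face (y = 155 mm when open)
- pointer (a point): tip of the thin black pointer blade (3 mm wide) on the +x side of the moving jaw, 27 mm above the bench; axes as the gauge's
- mark (a point): tip of the red rider (gauge mark) on the white scale on the gauge's +x side: red block 14 mm long in y, 16 mm high, with a 3 mm nose towards the pointer and a white centre line; 27 mm above the bench; axes as the gauge's. Set 14 to 34 mm beyond (+y) the pointer's start. The gap is right when pointer and mark have the same gauge y
- vial_a: bystander, not to be disturbed: closed amber vial with a white cap, 52 mm across, 95 mm tall; origin at the centre of its underside
- vial_b: bystander, not to be disturbed: second amber vial with a white cap, 52 mm across, 95 mm tall; origin at the centre of its underside
- cup: bystander, not to be disturbed: milky plastic cup, open, 60 mm across, 85 mm tall; origin at the centre of its underside
- cap_a: bystander, not to be disturbed: loose white vial cap, 48 mm across, 14 mm high; origin at the centre of its underside
- cap_b: bystander, not to be disturbed: second loose white vial cap, 48 mm across, 14 mm high; origin at the centre of its underside
- tray: bystander, not to be disturbed: low clear tray of shells, 90 x 120 x 25 mm; origin at the centre of its underside
- spatula: bystander, not to be disturbed: spatula lying flat, 170 mm long along its own x; origin at the middle of its underside

How it is judged:
By the outcome, as a careful person would: the job done as asked, in the order asked, and still so for the second after the job is handed in, with the robot touching nothing.
It also fails if it takes over 56 s, if anything falls off the work surface, if the arm or the gripper's body presses on something with over 40 N, if the wrist force passes 120 N, or if a joint passes its speed limit or range.

ROBOT

A 6-joint arm with a two-finger parallel gripper is mounted at the origin on the work surface. World frame = base frame: x ahead of the robot, y to its left, z up, the work surface at z = 0. Lengths are in m, angles in degrees, forces in N, time in s.
With the tool pointing down it reaches from about 0.3 to 0.85 m from the base axis. Payload 4.2 kg.
Tool frame: the origin (TCP) lies midway between the tips of the shut fingers; the grasp point (between the pads) lies 19 mm behind it; z points along the fingers, y is the line along which they close (so a half turn about z gives the same grasp; the last joint's range is limited). The gripper opens to 91 mm and grips with 3 to 60 N. Pads are 32 mm wide; open, the fingers measure 118 mm over their backs; the gripper's body (76 mm by 178 mm) begins 60 mm behind the grasp point.
Start: joints at [-66.578, 18.312, 89.639, -0, 72.044, -1.146], TCP at [0.239, -0.523, 0.214] pointing down, gripper open.
Joint ranges: [-177.97, 177.97], [-48.28, 115.42], [12.27, 149.76], [-77.06, 257.06], [2.81, 150.46], [-146.56, 146.56]. Speed limits (degrees/s): [147.25, 147.25, 180, 180, 180, 180].

INTERFACE

Orientations are given as [roll, pitch, yaw] about the fixed x, y, z axes, in that order (R = Rz(yaw) Ry(pitch) Rx(roll)).
In Python, from bench import read_state, get_image, camera_params, job_done, find_in, outline_of, spot_point gives the robot as it stands.
- The arm moves only by the shell command python3 -m inch 'ROWS' [FORCE]. ROWS is JSON, a list of rows, each an object with "travel": the shift along the tool's x, y, z in m, a list of three; "twist": the turn, a rotation vector about the tool's x, y, z in degrees, a list of three; "fingers": the finger opening in m, from 0 to 0.0912. In form: [{"travel": [tx, ty, tz], "twist": [wx, wy, wz], "fingers": fingers}, ...]. A call has 1 to 8 rows; each row is the pose to reach, as a shift and turn from the pose commanded when the call began, along the tool's axes at that moment; what a row does not reach only later rows make up. A row lasts 1/10 s, in which the tool goes at most 50 mm and 8.59 degrees, less where a joint would pass 70% of its speed; a pose out of reach is approached as far as the arm can. A call with a gripper value outside its range is refused whole. The fingers move at their own pace and stop on an object; FORCE is the grip in N (left out, the last holds). Time passes only in rows, so rows that repeat a pose let the fingers close. It gives the time, the measured TCP pose, the force, the opening and the grip force at its end, in the units of the state.
- read_state(): the state, without advancing time (a new reading comes with each control period).
- get_image(name): name is "scene" or "top" or "wrist"; returns the picture (384x512x3 uint8, red, green, blue); there is no depth.
- camera_params(name): a dict with "vfov" (degrees; the focal length in pixels is half the picture's height over the tangent of half this angle, whatever the lens; pixels are square), "cx", "cy" (the principal point, pixels), "T" (4x4, takes a point from camera to world coordinates); the wrist camera has in their place "tool_from_camera" (4x4, takes a point from camera to tool coordinates, whose origin is the TCP and whose axes are the flange's). Camera axes: x right, y down, z forward; pixel columns grow to the right and rows downward; lengths in m; the calibration is good to about 2 mm. A picture is of the moment at which its call begins: read the wrist's pose just before it. camera_params takes no time and is no camera call.
- job_done(): hands the job in; it is judged then, once.
Trained networks look in the newest picture that a camera, given by its name, has taken for a name from the list of things; names that differ only in an ending like _2 or _b are one class to them, and where a whole thing is asked for, a point or a joint stands for the part that bears it (a point fixed in the world has none). Each returns a list of dicts, best first, with "score" (0 to 1); they miss things now and then, are a little off and sometimes report something else, mostly with a low value. They report only what shows in the picture. A call takes as long as a camera call.
- find_in(camera, query): "extent" ([left, top, right, bottom] in pixels, round what is visible of it).
- outline_of(camera, query): "mask" (384x512 bool, what is visible of it) and "extent" ([left, top, right, bottom] in pixels, round what is visible of it).
- spot_point(camera, query): "point" ([column, row] in pixels: a listed point, or the origin of a listed thing).
The state is a dict: "t": time; "q": joint angles; "dq": joint speeds; "joint_torque": joint torques, N m; "tcp_pos": TCP position; "tool_rot": TCP orientation; "ft_force": force on the tool from outside, world axes, zero at the start; "moment": the same for the moment, N m; "gripper_width": finger opening in m; "finger_force": force on a finger pad.
Only numpy, scipy, OpenCV 4.12 (cv2) and the standard library are available. Lean on these libraries where they do the work, as an engineer would, in place of code of your own. Each camera call takes 0.05 s, during which the arm holds its last target. There are 200 camera calls.

## Working session

There is one attempt and no reset: what is moved stays moved. The work goes in short steps, Python scripts to look and compute and a shell command to move; the robot and the scene stay as the last step left them, time stands still between calls to the robot, and variables do not carry over. Pictures are saved under pics/ and viewed, at most 10 in all, crops included, and the job is handed in when it is done.

```bash
mkdir -p pics
cat > h.py <<'E'
import numpy as np, cv2
from bench import *
from scipy.spatial.transform import Rotation as R
def cam(n):
    p=camera_params(n); f=192/np.tan(np.radians(p['vfov'])/2)
    if n=='wrist':
        s=read_state(); T=np.eye(4); T[:3,:3]=R.from_euler('xyz',s['tool_rot'],degrees=True).as_matrix(); T[:3,3]=s['tcp_pos']
        T=T@np.array(p['tool_from_camera'])
    else: T=np.array(p['T'])
    return f,p['cx'],p['cy'],T
def ray(c,uv):
    f,cx,cy,T=c; d=T[:3,:3]@np.array([(uv[0]-cx)/f,(uv[1]-cy)/f,1]); return T[:3,3],d
def at_z(c,uv,z):
    o,d=ray(c,uv); return o+d*(z-o[2])/d[2]
def proj(c,P):
    f,cx,cy,T=c; q=T[:3,:3].T@(np.array(P)-T[:3,3]); return np.array([cx+f*q[0]/q[2],cy+f*q[1]/q[2]])
def save(n,fn):
    im=get_image(n); cv2.imwrite('pics/'+fn,im[:,:,::-1]); return im
E
python3 - <<'E'
from h import *
np.set_printoptions(precision=4,suppress=True)
print(read_state())
a={n:save(n,n+'0.png') for n in('scene','top','wrist')}
cv2.imwrite('pics/st.png',np.hstack([a['scene'],a['top']])[:,:,::-1][:, :]) 
im=cv2.imread('pics/st.png'); cv2.imwrite('pics/st.png',cv2.resize(im,(800,300)))
for n in('scene','top'):
    c=cam(n); print(n,c[0],c[3][:3,3],c[3][:3,2])
    for q,z in(('wheel',.05),('wheel_top',.08),('pointer',.027),('mark',.027),('jaw',0),('gauge',0)):
        for r in spot_point(n,q)[:2]: print(q,round(r['score'],2),np.array(r['point']),at_z(c,r['point'],z))
E
```

```text
{'t': 0.0, 'q': array([-66.5791,  18.3521,  89.7056,  -0.0003,  72.0428,  -1.1452]), 'dq': array([ 0.0524,  0.0752,  0.016 , -0.0166, -0.0338,  0.0482]), 'joint_torque': array([ -0.0007, -41.2465, -23.1975,   0.0725,   0.0456,  -0.0002]), 'tcp_pos': array([ 0.2389, -0.5225,  0.2131]), 'tool_rot': array([-179.8996,   -0.0017,   24.5662]), 'ft_force': array([-0.1651,  0.2626, -0.1141]), 'moment': array([ 0.0131, -0.0596, -0.0145]), 'finger_force': 0.0, 'gripper_width': 0.0909696912118004}
scene 385.3747349443652 [ 1.2232 -0.4143  0.5358] [-0.7031  0.4703 -0.5334]
wheel 0.5 [189.6 200.2] [ 0.5286 -0.1187  0.05  ]
wheel_top 0.69 [188.6 194.5] [ 0.5495 -0.1284  0.08  ]
pointer 0.7 [254.5 200.1] [0.5873 0.022  0.027 ]
mark 0.39 [263.  196.7] [0.5871 0.0473 0.027 ]
jaw 0.91 [245.6 191.7] [0.5072 0.0492 0.    ]
jaw 0.72 [187.4 192.6] [ 0.4211 -0.0765  0.    ]
gauge 0.87 [192.4 221.5] [ 0.5426 -0.1242  0.    ]
gauge 0.73 [169.2 206.2] [ 0.4516 -0.1419  0.    ]
top 358.6919130734342 [0.5437 0.0099 0.8979] [ 0.0769 -0.0219 -0.9968]
wheel 0.64 [302.8 220.9] [ 0.5401 -0.1224  0.05  ]
wheel_top 0.88 [302.9 225.2] [ 0.5305 -0.1178  0.08  ]
wheel_top 0.36 [305.3 265.3] [ 0.4403 -0.1224  0.08  ]
pointer 0.71 [237.6 203.3] [0.5825 0.0324 0.027 ]
pointer 0.25 [355.2 171.8] [ 0.6606 -0.2565  0.027 ]
mark 0.56 [229.9 203.9] [0.581  0.0511 0.027 ]
jaw 0.69 [301.7 218.1] [ 0.5469 -0.1275  0.    ]
jaw 0.67 [234.5 220.4] [0.541  0.0406 0.    ]
gauge 0.6 [303.7 223.5] [ 0.5334 -0.1324  0.    ]
```

View pics/top0.png

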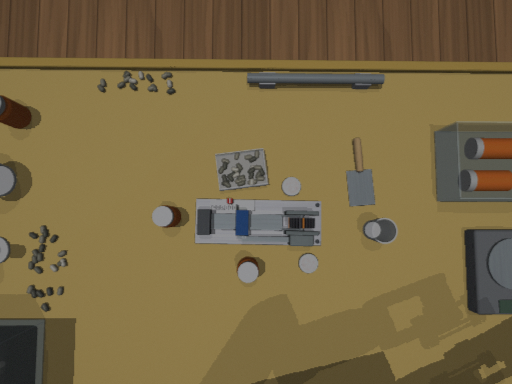

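View pics/scene0.png

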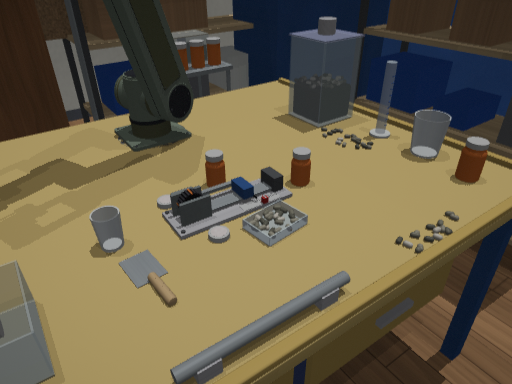

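The top view shows the gauge at about columns 195–321 and rows 198–245: wheel near (302,223), blue jaw (243,222), red mark (230,201). Its +y axis points along world +y. The vials stand at (167,217) and (248,268), away from the wheel. The scene view agrees. Next I'll move above the wheel for a close wrist look.

Run:
```python
from h import *
np.set_printoptions(precision=4,suppress=True)
s=read_state(); M=R.from_euler('xyz',s['tool_rot'],degrees=True).as_matrix()
print(np.array(camera_params('wrist')['tool_from_camera']),cam('wrist')[0])
print(M.T@(np.array([.537,-.10,.26])-s['tcp_pos']))
```

```text
[[ 0.0005 -0.9663 -0.2573  0.0727]
 [ 1.      0.0005  0.0001 -0.0005]
 [ 0.     -0.2573  0.9663 -0.1701]
 [ 0.      0.      0.      1.    ]] 309.46121639073453
[ 0.4468 -0.2608 -0.046 ]
```

```bash
P='{"travel":[0.447,-0.261,-0.046],"twist":[0,0,-65],"fingers":0}'; python3 -m inch '[{"travel":[0.04,-0.02,-0.046],"twist":[0,0,-6],"fingers":0},{"travel":[0.08,-0.045,-0.046],"twist":[0,0,-13],"fingers":0},{"travel":[0.12,-0.07,-0.046],"twist":[0,0,-20],"fingers":0},{"travel":[0.16,-0.095,-0.046],"twist":[0,0,-27],"fingers":0},{"travel":[0.2,-0.12,-0.046],"twist":[0,0,-34],"fingers":0},{"travel":[0.24,-0.145,-0.046],"twist":[0,0,-41],"fingers":0},{"travel":[0.28,-0.17,-0.046],"twist":[0,0,-48],"fingers":0},{"travel":[0.32,-0.19,-0.046],"twist":[0,0,-55],"fingers":0}]'
python3 - <<'E'
from h import *
np.set_printoptions(precision=4,suppress=True)
s=read_state(); M=R.from_euler('xyz',s['tool_rot'],degrees=True)
print(s['tcp_pos'],s['tool_rot'],M.as_matrix().T@(np.array([.537,-.10,.26])-s['tcp_pos']))
E
```

```text
t: 1.55
tcp_pos: [0.4517, -0.2151, 0.2603]
tool_rot: [180.0, 0.0, 79.9]
ft_force: [0.5, -0.2, -0.6]
gripper_width: 0.03
finger_force: 0.0
[ 0.4517 -0.2151  0.2603] [179.9634   0.0105  79.8757] [0.1283 0.0638 0.0004]
```

```bash
python3 -m inch '[{"travel":[0.04,0.02,0],"twist":[0,0,-5],"fingers":0},{"travel":[0.085,0.04,0],"twist":[0,0,-10],"fingers":0},{"travel":[0.128,0.064,0],"twist":[0,0,-10],"fingers":0},{"travel":[0.128,0.064,0],"twist":[0,0,-10],"fingers":0},{"travel":[0.128,0.064,0],"twist":[0,0,-10],"fingers":0}]'
cat > m.py <<'E'
from h import *
np.set_printoptions(precision=4,suppress=True)
import sys
s=read_state(); c=cam('wrist'); save('wrist',sys.argv[1]); print(s['t'],s['tcp_pos'],s['tool_rot'],s['gripper_width'],s['ft_force'])
for q,z in(('wheel',.05),('wheel_top',.08),('pointer',.027),('mark',.027),('jaw',0),('gauge',0)):
    for r in spot_point('wrist',q)[:2]: print(q,round(r['score'],2),np.array(r['point']),at_z(c,r['point'],z))
E
python3 m.py w1.png
```

```text
t: 2.05
tcp_pos: [0.5374, -0.1021, 0.2596]
tool_rot: [-179.9, 0.0, 89.7]
ft_force: [-0.4, 0.9, 0.1]
gripper_width: 0.0007
finger_force: 0.0
2.05 [ 0.5374 -0.1021  0.2596] [-179.9472    0.0297   89.7046] 0.0007491021251373951 [-0.3744  0.8628  0.1085]
wheel 0.8 [257.8 172.9] [ 0.5378 -0.1141  0.05  ]
wheel_top 0.95 [254.7 184.9] [ 0.5342 -0.1218  0.08  ]
wheel_top 0.4 [258.7 175.7] [ 0.5389 -0.1107  0.08  ]
pointer 0.9 [289.9  46. ] [0.5771 0.0368 0.027 ]
mark 0.5 [294.2  31.9] [0.5819 0.0522 0.027 ]
jaw 0.66 [257.7  46.4] [0.5384 0.0409 0.    ]
gauge 0.96 [261.6 168.7] [ 0.5432 -0.1193  0.    ]
```

View pics/w1.png

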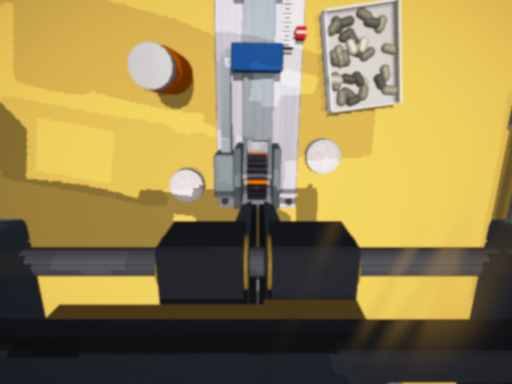

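The wrist view shows the wheel centred at column 257 (x≈0.538, y≈-0.118), the pointer near (290,47) and the red mark near (298,33). The gauge yaw is about 90°. I'll go down just behind the wheel top, hover, then press.

```bash
python3 -m inch '[{"travel":[-0.03,0.0005,0.04],"twist":[0,0,0],"fingers":0},{"travel":[-0.03,0.0005,0.085],"twist":[0,0,0],"fingers":0},{"travel":[-0.03,0.0005,0.13],"twist":[0,0,0],"fingers":0},{"travel":[-0.03,0.0005,0.16],"twist":[0,0,0],"fingers":0},{"travel":[-0.03,0.0005,0.174],"twist":[0,0,0],"fingers":0},{"travel":[-0.03,0.0005,0.174],"twist":[0,0,0],"fingers":0},{"travel":[-0.03,0.0005,0.174],"twist":[0,0,0],"fingers":0}]'
python3 -m inch '[{"travel":[0,0,0.003],"twist":[0,0,0],"fingers":0},{"travel":[0,0,0.006],"twist":[0,0,0],"fingers":0},{"travel":[0,0,0.008],"twist":[0,0,0],"fingers":0},{"travel":[0,0,0.008],"twist":[0,0,0],"fingers":0},{"travel":[0,0,0.008],"twist":[0,0,0],"fingers":0}]'
```

```text
t: 3.1
tcp_pos: [0.5378, -0.1333, 0.0865]
tool_rot: [180.0, 0.0, 89.5]
ft_force: [0.0, -0.1, 0.7]
gripper_width: 0.0006
finger_force: 0.0
t: 3.6
tcp_pos: [0.5382, -0.1331, 0.079]
tool_rot: [179.9, 0.0, 89.6]
ft_force: [-1.3, -0.7, 5.7]
gripper_width: 0.0009
finger_force: 2.6
```

Contact: 5.7 N upward. I'll press 1 mm more and make the first stroke.

```bash
python3 -m inch '[{"travel":[0,0,0.001],"twist":[0,0,0],"fingers":0},{"travel":[0.004,0,0.001],"twist":[0,0,0],"fingers":0},{"travel":[0.009,0,0.001],"twist":[0,0,0],"fingers":0},{"travel":[0.014,0,0.001],"twist":[0,0,0],"fingers":0},{"travel":[0.019,0,0.001],"twist":[0,0,0],"fingers":0},{"travel":[0.024,0,0.001],"twist":[0,0,0],"fingers":0},{"travel":[0.028,0,0.001],"twist":[0,0,0],"fingers":0},{"travel":[0.028,0,0.001],"twist":[0,0,0],"fingers":0}]'
python3 m.py w2.png
```

```text
t: 4.4
tcp_pos: [0.5388, -0.1046, 0.0783]
tool_rot: [179.8, 0.0, 89.6]
ft_force: [0.0, 0.0, 6.4]
gripper_width: 0.0004
finger_force: 2.9
4.4 [ 0.5388 -0.1046  0.0783] [179.829    0.0369  89.6014] 0.0004313366885469312 [0.0055 0.0172 6.4046]
wheel 0.75 [254.8 232. ] [ 0.5372 -0.1179  0.05  ]
wheel_top 0.52 [253.6 231.5] [ 0.5367 -0.1045  0.08  ]
gauge 0.96 [251.4 208.9] [ 0.534  -0.1185  0.    ]
```

View pics/w2.png

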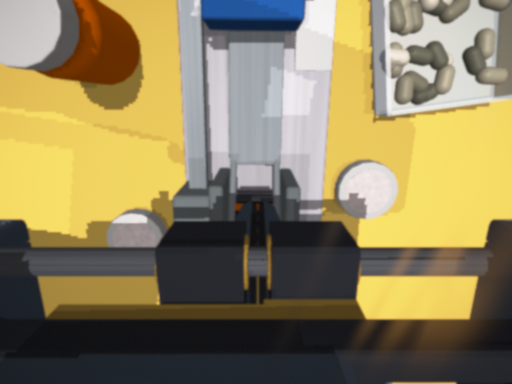

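Finger on the wheel top, clear of the cheeks, and the jaw still ahead. I'll lift and look from above the pointer to measure what one stroke gives and what remains.

```bash
python3 -m inch '[{"travel":[0,0,-0.012],"twist":[0,0,0],"fingers":0},{"travel":[0,0,-0.05],"twist":[0,0,0],"fingers":0},{"travel":[0.03,0,-0.09],"twist":[0,0,0],"fingers":0},{"travel":[0.06,0.02,-0.12],"twist":[0,0,0],"fingers":0},{"travel":[0.09,0.04,-0.12],"twist":[0,0,0],"fingers":0},{"travel":[0.09,0.04,-0.12],"twist":[0,0,0],"fingers":0},{"travel":[0.09,0.04,-0.12],"twist":[0,0,0],"fingers":0}]'
python3 m.py w3.png; python3 -c "
import cv2;i=cv2.imread('pics/w3.png');cv2.imwrite('pics/w3c.png',cv2.resize(i[60:260,150:400],(750,600),interpolation=2))"
```

```text
t: 5.45
tcp_pos: [0.5779, -0.0147, 0.1969]
tool_rot: [-179.9, 0.0, 89.7]
ft_force: [0.4, 0.1, -0.4]
gripper_width: 0.0001
finger_force: 0.0
5.45 [ 0.5779 -0.0147  0.1969] [-179.931     0.031    89.6613] 0.00014465336670313223 [ 0.4094  0.1439 -0.3695]
pointer 0.84 [259.7 115.9] [0.5807 0.0448 0.027 ]
mark 0.57 [258.2 106.4] [0.5791 0.0546 0.027 ]
jaw 0.88 [222.4 114.1] [0.5377 0.0459 0.    ]
```

View pics/w3c.png

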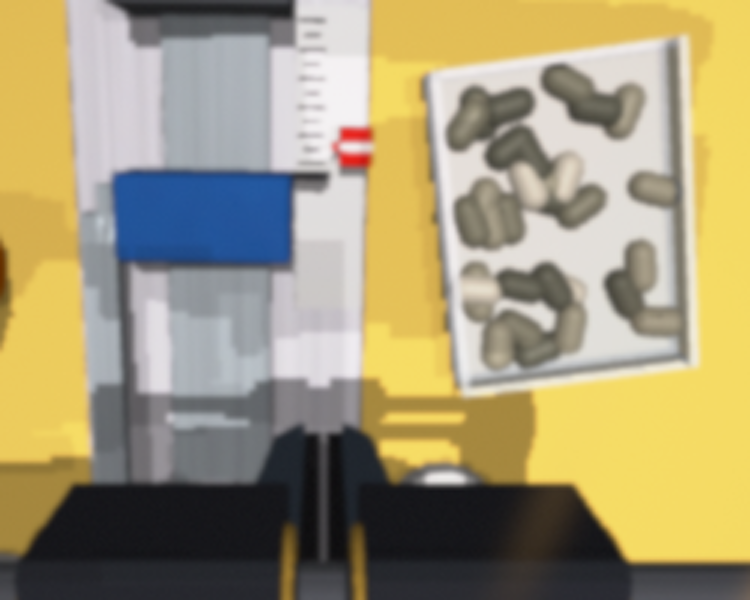

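The jaw has advanced. Pointer blade tip at about full-image (258,120), mark nose with its white line at about (263,109): roughly 10–11 mm remain, about 40 mm of rim. The second stroke will be a full 28 mm.

```bash
python3 - <<'E'
from h import *
c=cam('wrist'); print(at_z(c,(258,119.5),.027),at_z(c,(263.5,109.3),.027))
s=read_state();print(np.array([.538,-.132,.0870])-s['tcp_pos'])
E
python3 -m inch '[{"travel":[-0.04,-0.02,0],"twist":[0,0,0],"fingers":0},{"travel":[-0.08,-0.04,0.01],"twist":[0,0,0],"fingers":0},{"travel":[-0.118,-0.04,0.04],"twist":[0,0,0],"fingers":0},{"travel":[-0.118,-0.04,0.08],"twist":[0,0,0],"fingers":0},{"travel":[-0.118,-0.04,0.108],"twist":[0,0,0],"fingers":0},{"travel":[-0.118,-0.04,0.111],"twist":[0,0,0],"fingers":0},{"travel":[-0.118,-0.04,0.111],"twist":[0,0,0],"fingers":0}]'
python3 -m inch '[{"travel":[0,0,0.004],"twist":[0,0,0],"fingers":0},{"travel":[0,0,0.007],"twist":[0,0,0],"fingers":0},{"travel":[0,0,0.0085],"twist":[0,0,0],"fingers":0},{"travel":[0,0,0.0085],"twist":[0,0,0],"fingers":0}]'
```

```text
[0.57917519 0.03991586 0.027     ] [0.58512361 0.05052482 0.027     ]
[-0.03997456 -0.11616027 -0.10979251]
t: 6.5
tcp_pos: [0.5374, -0.133, 0.0859]
tool_rot: [-180.0, -0.0, 89.5]
ft_force: [-0.1, -1.2, -0.8]
gripper_width: 0.0005
finger_force: 0.0
t: 6.9
tcp_pos: [0.5387, -0.1332, 0.0789]
tool_rot: [179.8, 0.1, 89.6]
ft_force: [-0.1, -0.8, 4.0]
gripper_width: 0.0001
finger_force: 2.7
```

```bash
python3 -m inch '[{"travel":[0,0,0.0015],"twist":[0,0,0],"fingers":0},{"travel":[0.004,0,0.0015],"twist":[0,0,0],"fingers":0},{"travel":[0.009,0,0.0015],"twist":[0,0,0],"fingers":0},{"travel":[0.014,0,0.0015],"twist":[0,0,0],"fingers":0},{"travel":[0.019,0,0.0015],"twist":[0,0,0],"fingers":0},{"travel":[0.024,0,0.0015],"twist":[0,0,0],"fingers":0},{"travel":[0.028,0,0.0015],"twist":[0,0,0],"fingers":0},{"travel":[0.028,0,0.0015],"twist":[0,0,0],"fingers":0}]'
python3 -m inch '[{"travel":[0,0,-0.012],"twist":[0,0,0],"fingers":0},{"travel":[0,0,-0.05],"twist":[0,0,0],"fingers":0},{"travel":[0.03,0.01,-0.07],"twist":[0,0,0],"fingers":0},{"travel":[0.05,0.04,-0.08],"twist":[0,0,0],"fingers":0},{"travel":[0.05,0.04,-0.08],"twist":[0,0,0],"fingers":0},{"travel":[0.05,0.04,-0.08],"twist":[0,0,0],"fingers":0}]'
python3 m.py w4.png; python3 -c "
import cv2;i=cv2.imread('pics/w4.png');cv2.imwrite('pics/w4c.png',cv2.resize(i[0:130,180:340],(738,600),interpolation=2))"
```

```text
t: 7.7
tcp_pos: [0.5393, -0.1046, 0.0778]
tool_rot: [179.8, 0.0, 89.6]
ft_force: [0.3, 1.5, 5.5]
gripper_width: 0.0003
finger_force: 3.3
t: 8.3
tcp_pos: [0.5779, -0.0548, 0.1562]
tool_rot: [-180.0, 0.0, 89.6]
ft_force: [-0.2, -1.0, 0.8]
gripper_width: 0.0005
finger_force: 0.0
8.3 [ 0.5779 -0.0548  0.1562] [-179.9648    0.0232   89.6461] 0.00045518857201611604 [-0.1965 -1.0499  0.7719]
wheel_top 0.29 [258.9  63.6] [0.5797 0.0465 0.08  ]
pointer 0.74 [259.6  64.1] [0.5806 0.0522 0.027 ]
mark 0.61 [261.7  63.4] [0.5825 0.0528 0.027 ]
jaw 0.75 [214.4  63.4] [0.5361 0.0561 0.    ]
gauge 0.58 [219.3 227.9] [ 0.5344 -0.1184  0.    ]
```

View pics/w4c.png

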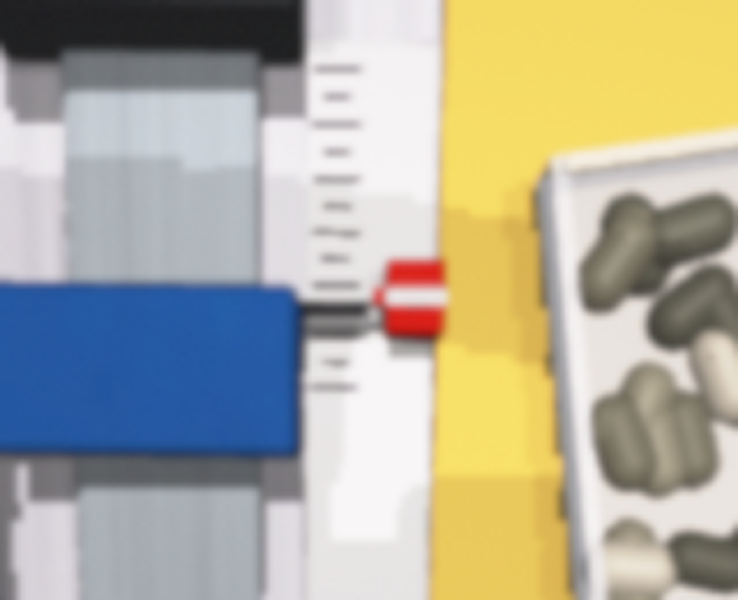

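Pointer line at crop row 309, mark's white line at row 297: about 2 mm short, but parallax is possible. I'll go vertically above the pointer for an accurate reading.

```bash
python3 -m inch '[{"travel":[0.02,0.002,0.02],"twist":[0,0,0],"fingers":0},{"travel":[0.033,0.002,0.046],"twist":[0,0,0],"fingers":0},{"travel":[0.033,0.002,0.046],"twist":[0,0,0],"fingers":0},{"travel":[0.033,0.002,0.046],"twist":[0,0,0],"fingers":0}]'
python3 m.py w5.png; python3 -c "
import cv2;i=cv2.imread('pics/w5.png');cv2.imwrite('pics/w5c.png',cv2.resize(i[70:150,220:320],(750,600),interpolation=2))"
```

```text
t: 9.05
tcp_pos: [0.5802, -0.0225, 0.11]
tool_rot: [-180.0, 0.0, 89.6]
ft_force: [0.7, 0.3, -0.5]
gripper_width: 0.0007
finger_force: 0.0
9.05 [ 0.5802 -0.0225  0.11  ] [-179.9537    0.0273   89.5925] 0.0006845607568774065 [ 0.7319  0.3081 -0.4586]
jaw 0.57 [207.1  99.3] [0.5369 0.0538 0.    ]
```

View pics/w5c.png

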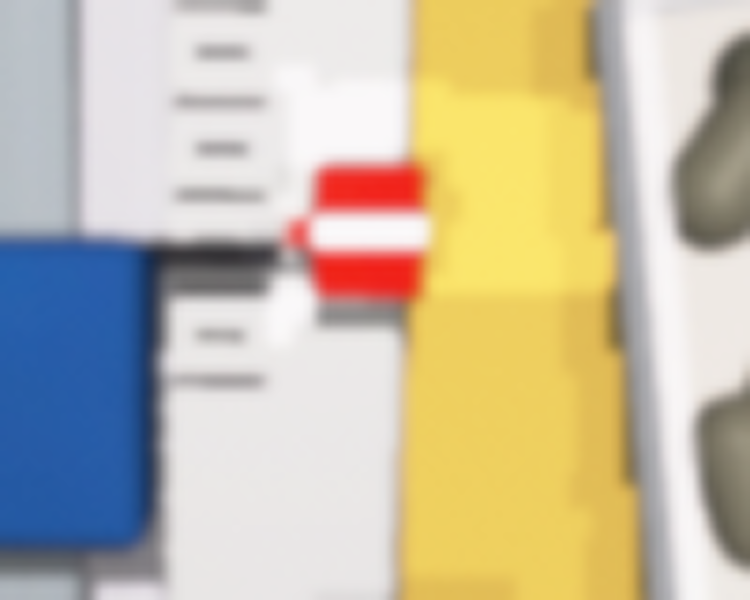

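Vertically above: nose centre at crop row 233, pointer blade about 242–265 (centre about 253), at 9.5 px/mm. That leaves about 2.1 mm, or 8 mm of rim. I'll check it with the profile and go back to the wheel.

```bash
cat > prof.py <<'E'
from h import *
import sys
f,c0,c1,r0,r1=sys.argv[1],*map(int,sys.argv[2:])
i=cv2.imread('pics/'+f).astype(int)
print('rows',r0); print('gray',i[r0:r1,c0:c1].mean((1,2)).astype(int))
red=(i[:,:,2]>150)&(i[:,:,1]<110)&(i[:,:,0]<110); red[:,:230]=0
ys,xs=np.nonzero(red); print('red rows',ys.min(),ys.max(),'cols',xs.min(),xs.max()); n=xs<=xs.min()+2
w=(i[:,:,2]-i[:,:,1]).clip(0)[r0-10:r1+10,xs.min()-1:xs.min()+2].sum(1); print('nose row',(w*np.arange(r0-10,r1+10)).sum()/w.sum(),w)
E
python3 prof.py w5.png 243 254 95 112
python3 -m inch '[{"travel":[-0.04,-0.02,-0.005],"twist":[0,0,0],"fingers":0},{"travel":[-0.08,-0.042,-0.005],"twist":[0,0,0],"fingers":0},{"travel":[-0.1,-0.042,0.005],"twist":[0,0,0],"fingers":0},{"travel":[-0.1,-0.042,0.02],"twist":[0,0,0],"fingers":0},{"travel":[-0.1,-0.042,0.024],"twist":[0,0,0],"fingers":0},{"travel":[-0.1,-0.042,0.024],"twist":[0,0,0],"fingers":0},{"travel":[-0.1,-0.042,0.024],"twist":[0,0,0],"fingers":0}]'
```

```text
rows 95
gray [185 182 220 232 232 224 190 123  66  58  79 104 108 111 163 216 230]
red rows 92 110 cols 259 275
nose row 101.35819142689371 [  6   6   6   6   7   5   7   8  12  12  12  13  21  69 205 313 339 279
 131  51  35  31  22  12   8   6   6   7   6   7   8   6   6   8   9   9
   9]
t: 10.1
tcp_pos: [0.5381, -0.1215, 0.0864]
tool_rot: [180.0, 0.0, 89.6]
ft_force: [0.0, 0.6, -0.5]
gripper_width: 0.0006
finger_force: 0.0
```

```bash
python3 -m inch '[{"travel":[0,0,0.004],"twist":[0,0,0],"fingers":0},{"travel":[0,0,0.007],"twist":[0,0,0],"fingers":0},{"travel":[0,0,0.0095],"twist":[0,0,0],"fingers":0},{"travel":[0,0,0.0095],"twist":[0,0,0],"fingers":0},{"travel":[0.004,0,0.0095],"twist":[0,0,0],"fingers":0},{"travel":[0.008,0,0.0095],"twist":[0,0,0],"fingers":0},{"travel":[0.008,0,0.0095],"twist":[0,0,0],"fingers":0},{"travel":[0.008,0,0.0095],"twist":[0,0,0],"fingers":0}]'
python3 -m inch '[{"travel":[0,0,-0.012],"twist":[0,0,0],"fingers":0},{"travel":[0,0,-0.035],"twist":[0,0,0],"fingers":0},{"travel":[0.04,0.02,-0.035],"twist":[0,0,0],"fingers":0},{"travel":[0.08,0.042,-0.032],"twist":[0,0,0],"fingers":0},{"travel":[0.092,0.042,-0.032],"twist":[0,0,0],"fingers":0},{"travel":[0.092,0.042,-0.032],"twist":[0,0,0],"fingers":0},{"travel":[0.092,0.042,-0.032],"twist":[0,0,0],"fingers":0}]'
python3 m.py w6.png; python3 prof.py w6.png 243 254 95 112; python3 -c "
import cv2;i=cv2.imread('pics/w6.png');cv2.imwrite('pics/w6c.png',cv2.resize(i[70:150,220:320],(750,600),interpolation=2))"
```

```text
t: 10.9
tcp_pos: [0.5384, -0.1136, 0.0776]
tool_rot: [179.9, 0.0, 89.6]
ft_force: [-0.5, 1.5, 7.2]
gripper_width: 0.0004
finger_force: 3.4
t: 11.6
tcp_pos: [0.5796, -0.0226, 0.1084]
tool_rot: [-179.9, 0.0, 89.6]
ft_force: [0.5, -0.7, 0.5]
gripper_width: 0.0007
finger_force: 0.0
11.6 [ 0.5796 -0.0226  0.1084] [-179.9379    0.0443   89.6075] 0.0006554433594256778 [ 0.482  -0.6566  0.4759]
pointer 0.6 [258.1  96.8] [0.5807 0.055  0.027 ]
mark 0.51 [258.7 101. ] [0.5812 0.0518 0.027 ]
jaw 0.6 [207.3  97.5] [0.5368 0.0551 0.    ]
rows 95
gray [179 183 204 179 115  64  62  89 117 130 137 151 161 173 210 225 227]
red rows 92 109 cols 258 276
nose row 101.17502558853633 [  6   5   6   5   5   6   6   5   6   4   7   8  18  64 140 201 187 114
  49  18  12  10   9   7   4   4   5   5   6   6   6   7   7   8   8   6
   7]
```

View pics/w6c.png

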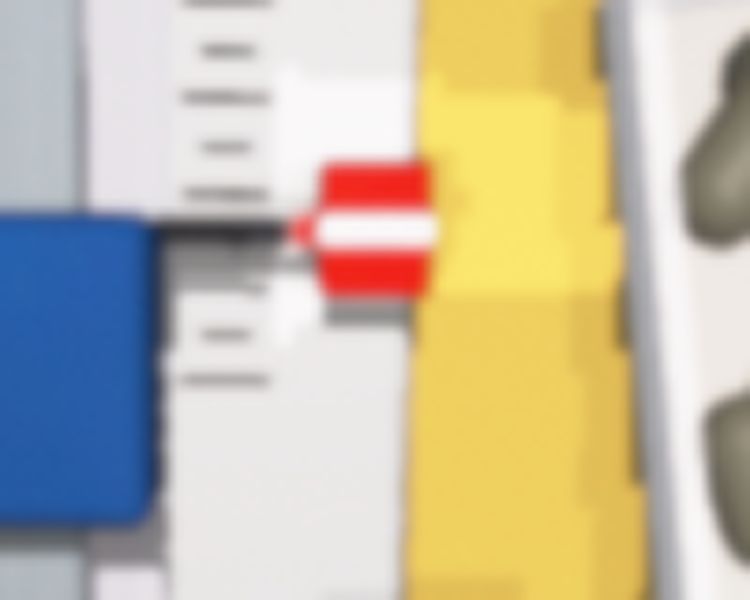

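Pointer centre at row ≈100.4 and mark nose ≈100.4, so they are level to within about 0.2 mm, with nothing else disturbed. I'll lift clear and hand in.

```bash
python3 -m inch '[{"travel":[0,0,-0.04],"twist":[0,0,0],"fingers":0},{"travel":[0,0,-0.08],"twist":[0,0,0],"fingers":0},{"travel":[0,0,-0.1],"twist":[0,0,0],"fingers":0},{"travel":[0,0,-0.1],"twist":[0,0,0],"fingers":0},{"travel":[0,0,-0.1],"twist":[0,0,0],"fingers":0}]' && python3 -c "
from bench import job_done; print(job_done())"
```

```text
t: 12.45
tcp_pos: [0.5799, -0.0224, 0.2081]
tool_rot: [-180.0, 0.0, 89.5]
ft_force: [0.5, 0.3, -0.6]
gripper_width: 0.0004
finger_force: 0.0
the job is handed in; nothing more can be done
None
```

The gauge is set and handed in: three strokes of the wheel brought the pointer level with the red mark, within about 0.2 mm as measured in the wrist camera image, and the hand finished clear of everything at 12.5 s.

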